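Slide the stone tray up into its bench dock and bolt it in

ROBOT

A 6-joint arm with a two-finger parallel gripper is mounted at the origin on a cart in front of the work surface, level with it; the furniture and walls round the work are solid. World frame = base frame: x ahead of the robot, y to its left, z up, the work surface at z = 0. Lengths are in mm, angles in rad, forces in N, time in s.
With the tool pointing down it reaches from about 275 to 750 mm from the base axis. Payload 10.2 kg.
Tool frame: the origin (TCP) lies midway between the tips of the shut fingers; the grasp point (between the pads) lies 19 mm behind it; z points along the fingers, y is the direction in which the jaws open and shut (so a half turn about z gives the same grasp; the last joint's range is limited). The gripper opens to 85 mm and grips with 20 to 120 N. Pads are 22 mm wide; open, the fingers measure 114 mm over their backs; the gripper's body (76 mm by 85 mm) begins 54 mm behind the grasp point. The pads swing forward as they close: fully open they stand 13 mm farther back than shut.
Start: joints at [1.098, 0.313, 1.498, -0, 1.331, -0.223], TCP at [129.798, 508.708, 231.294] pointing down, gripper open.
Joint ranges: [-2.94, 2.94], [-0.97, 2.17], [0.19, 2.56], [-1.23, 4.37], [0.02, 3.11], [-2.88, 2.88]. Speed limits (rad/s): [2.39, 2.39, 3.01, 3.14, 3.14, 3.14].

INTERFACE

Orientations are given as a unit quaternion [w, x, y, z].
In Python, from rig import ctrl gives the robot as it stands.
- The arm moves only by the tool carry_out, never from a script. Its argument "plan" is a list of rows, each a list of 3 entries, a list of its own where there are three numbers: the finger opening in mm, from 0 to 85.4, then the shift along the tool's x, y, z in mm, then the turn, a rotation vector about the tool's x, y, z in units of 6 degrees (1.0 is 6 degrees). In form: [[grip, [x, y, z], [ax, ay, az]], ...]. A call has 1 to 20 rows; each row shifts and turns the commanded pose from where the row before left it, along the tool's axes as they then stand; what a row does not reach is not made up. A row lasts 1/12 s, in which the tool goes at most 41.7 mm and 7.16 degrees, less where a joint would pass 70% of its speed; a pose out of reach is approached as far as the arm can. A call with a gripper value outside its range is refused whole. The fingers move at their own pace and stop on an object; "grip_force" is the grip in N (left out, the last holds). Time passes only in rows, so rows that do not move let the fingers close. It gives the time, the measured TCP pose, the force and the opening at its end, in the units of the state.
- ctrl.sense(): the state, without advancing time (a new reading comes with each control period).
- ctrl.capture(name): name is "scene" or "top"; returns a dict with "color" (420x560x3 uint8, blue, green, red), "range_z" (420x560 float32, mm along the optical axis (not along the pixel's ray), 0 where there is no reading), "fx", "fy", "cx", "cy" (pixels), "cam_to_world" (4x4, takes a point from camera to world coordinates). Camera axes: x right, y up, looking along -z (the intrinsics and any distortion apply to the point x, -y, -z); pixel columns grow to the right and rows downward; lengths in mm; the calibration is good to about 2 mm. A picture is of the moment at which its call begins.
- ctrl.finish_job(): hands the job in, once; it reports no verdict.
The state is a dict: "time_s": time; "joints": joint angles; "dq": joint speeds; "tau": joint torques, N m; "eef_pos": TCP position; "ee_rot": TCP orientation; "force": force on the tool from outside, world axes, zero at the start; "wrist_torque": the same for the moment, N m; "grip_width": opening from 0.0 (shut) to 1.0 (fully open).
Only numpy, scipy, OpenCV 4.12 (cv2) and the standard library are available. Lean on these libraries where they do the work, as an engineer would, in place of code of your own. Each camera call takes 0.05 s, during which the arm holds its last target.

TASK

Take the small steel tray by its wooden handle and slide it, nose first, up over the step and under the keeper lips of the dock until its nose rests on the end stop and it lies flat on the bed; keep it low all the way (never more than about 3 cm off the board) and keep the yellow jar standing on it. Then turn the black lock knob clockwise as far as it goes, so that the brass bolt is fully out behind the tray. Leave the charcoal block and the green bar next to the work where they are.

Things in the scene. Friction and masses are not known exactly. Their poses are not given: they have to be found in the camera images.
- tray: Loose steel tray, blue liner, 0.18 to 0.29 kg, 96 mm long (x) by 70 mm wide (y). Origin: centre of its underside; +x to its nose, which enters the dock first; z up. Plate 5 mm thick; rims along the sides and nose make the edge 8 mm high. At the tail stands an upright wooden handle. It starts on the 6 mm thick wooden board (board top z = 0.006), which the dock stands on too.
- tray_handle (a point): Middle of the tray's wooden handle, at tray x = -0.042, 32 mm above the underside; axes as the tray's. Handle 12 mm thick along x (tail face flush with the tray's tail), 36 mm wide along y, top 47 mm above the underside. Pinch it from above across its 12 mm thickness; 34 mm or more are free in front of it.
- jar: Loose small jar, yellow with a white screw lid, 35 mm across and 30 mm tall, 50 g, standing free on the front half of the tray. Origin: centre of its underside, z up.
- dock: Dock fixed on the board. Origin: centre of its underside, on the board; z up, +x the way in (away from the mouth), +y the side with the lock. Aluminium bed 8 mm high from x = -0.050 to the end stop, whose face is at x = 0.049. Dark side rails from x = -0.010 inward, inner faces at y = +-0.040; flared guides before them, to about x = -0.037, y = +-0.051 (+0.046 at the lock).
- dock_seat (a point): Point on top of the bed where the centre of the tray's underside belongs (1 mm short of the stop), at dock x = 0, y = 0; axes as the dock's.
- dock_step (a point): Middle of the top of the bed's square front edge, at dock x = -0.050: the step, 8 mm above the board.
- dock_lips (a point): Point midway between the outer ends of the two keeper lips, at dock x = -0.010, at the height of their undersides, 23 mm above the board. The lips cover the rails and reach in to y = +-0.029, top 26 mm above the board. The tray's 8 mm edge goes in under them, so as it enters, its underside must be 8 to 15 mm above the board.
- knob_grip (a point): On the axis of the black lock knob, at dock x = -0.042, y = 0.062, 46 mm above the board. Bar grip 12 mm thick, 36 mm long, top 54 mm and the 32 mm round skirt under it 24 mm above the board, on a grey housing (dock x -0.064 to -0.022, y 0.046 to 0.082, 18 mm high). x axis along the bar: along dock x at knob 0; turns with the knob.
- lock_knob (a joint): Lock knob, rad: 0 fully unlocked, 1.309 (75 degrees) fully locked, both hard stops; grows clockwise seen from above. It starts at 0 to 0.2, needs about 0.06 N m and stays where it is left. Its rack moves the brass bolt out by 0.0229 m per rad.
- bolt_tip (a point): Tip of the brass bolt (8 x 8 mm bar along dock y), at dock x = -0.058, 13 mm above the board; at dock y = 0.046 fully in, 0.016 fully out, just behind the tail of a tray that is home (a tray that is not home blocks it).
- charcoal_block: Bystander: black charcoal block, 110 x 68 x 30 mm, origin under its centre.
- green_bar: Bystander: bar of green compound, 60 x 42 x 32 mm, origin under its centre.
There are look-alikes about, which are no part of the job. Leave any pink look-alike of the jar alone.

How it is judged (in metres and radians):
On the way, in this order (a step that is already met when the one before it is completed fails the run):
1. the tray is in the dock under the lips, flat on the bed with its nose at the stop (x of tray in the frame of dock_seat between -0.005 and 0.004 m and y of tray in the frame of dock_seat between -0.007 and 0.007 m and z of tray in the frame of dock_seat between -0.002 and 0.0025 m and value of joint lock_knob below 0.5 rad), for 0.2 s.
2. the lock knob is turned fully home (value of joint lock_knob above 1.2 rad), for 0.2 s.
At the end, for the whole second after the job is handed in: Tray centre within 6 mm short of to 4 mm past the seat point along the dock and 7 mm sideways, flat on the bed (2.5 mm, 0.03 rad), at rest; knob past 1.2 rad and bolt out behind the tray (tip at dock y under 21 mm); jar upright (0.1 rad) on the tray, at rest (x of tray in the frame of dock_seat between -0.006 and 0.004 m and y of tray in the frame of dock_seat between -0.007 and 0.007 m and z of tray in the frame of dock_seat between -0.002 and 0.0025 m and angle between tray's own z axis and vertical below 0.03 rad and value of joint lock_knob above 1.2 rad and y of bolt_tip in the frame of dock below 0.021 m and z of jar in the frame of tray between 0.003 and 0.008 m and angle between jar's own z axis and vertical below 0.1 rad and linear speed of tray below 0.01 m/s and linear speed of jar below 0.02 m/s); the robot touches nothing.
It fails at once if the tray is lifted more than about 35 mm off the board (height (world z) of tray above 0.043 m).
It fails at once if the jar tips over (angle between jar's own z axis and vertical above 0.4 rad).
It fails at once if a bystander is shifted by more than 20 mm (distance of any of charcoal_block, green_bar from where it was at the start of the episode above 0.02 m).
It also fails if it takes over 59 s, if anything falls off the work surface, if the arm or the gripper's body presses on something with over 40 N, if the wrist force passes 120 N, or if a joint passes its speed limit or range.

## Working session

There is one attempt and no reset: what is moved stays moved. The work goes in short steps, Python scripts to look and compute and a tool call to move; the robot and the scene stay as the last step left them, time stands still between calls to the robot, and variables do not carry over. Pictures are saved under pics/ and viewed, and the job is handed in when it is done.

Besides the shell and the picture viewer there is one more tool, called as name(argument=value, ...) on one line, values as JSON. carry_out: Moves the arm, as the interface text tells. Its arguments: {"type":"object","properties":{"plan":{"type":"array"},"grip_force":{"type":"number"}},"required":["plan"]}

```bash
ls; mkdir -p pics; python3 - <<'E'
from rig import ctrl
import cv2,numpy as np
print(ctrl.sense())
for n in("scene","top"):
    c=ctrl.capture(n); cv2.imwrite(f"pics/{n}0.png",c["color"]); np.save(f"pics/{n}0.npy",c,allow_pickle=True)
    print({k:v for k,v in c.items() if k not in("color","range_z")}, (c["range_z"]>0).mean())
E
```

```text
pics
{'time_s': 0.0, 'joints': array([ 1.09761069e+00,  3.13457919e-01,  1.49845049e+00,  5.94839514e-06,
        1.33102370e+00, -2.23411869e-01]), 'dq': array([ 2.72602504e-03, -1.82209040e-04,  1.87918895e-05,  3.33002391e-04,
        2.19057908e-04,  1.21132567e-03]), 'tau': array([-6.63091171e-06, -4.12273192e+01, -2.59737754e+01, -2.12477044e-04,
        4.24217025e-03,  1.14489333e-05]), 'eef_pos': array([129.66339315, 508.46014074, 230.72598773]), 'ee_rot': array([-2.31292469e-04,  1.24563175e-01,  9.92211453e-01, -6.28527118e-04]), 'force': array([-0.53343443, -0.12063915, -0.40696767]), 'wrist_torque': array([-0.08750297, -0.00370871,  0.00813172]), 'grip_width': 0.9997355503950666}
{'fx': 495.293686901129, 'fy': 495.293686901129, 'cx': 274.13099059571186, 'cy': 203.7356412235281, 'cam_to_world': array([[-8.66531954e-01,  2.93902740e-01, -4.03414865e-01,
         2.30036911e+02],
       [-4.99010825e-01, -5.27163112e-01,  6.87813383e-01,
         8.54047219e+02],
       [-1.05151980e-02,  7.97320659e-01,  6.03464330e-01,
         7.38011966e+02],
       [ 0.00000000e+00,  0.00000000e+00,  0.00000000e+00,
         1.00000000e+00]])} 0.9960246598639456
{'fx': 495.3195245048271, 'fy': 495.3195245048271, 'cx': 278.4559049066376, 'cy': 202.2747386373528, 'cam_to_world': array([[-4.72689192e-01,  8.56121142e-01, -2.08857649e-01,
         4.60441724e+02],
       [-8.81218698e-01, -4.60373662e-01,  1.07283257e-01,
         2.03366384e+02],
       [-4.30509656e-03,  2.34760902e-01,  9.72043613e-01,
         9.45534507e+02],
       [ 0.00000000e+00,  0.00000000e+00,  0.00000000e+00,
         1.00000000e+00]])} 0.9960034013605442
```

View pics/scene0.png

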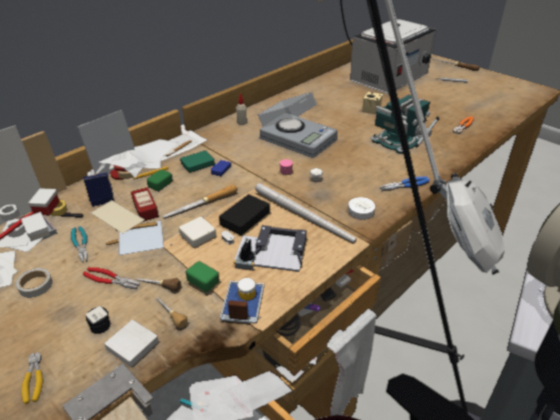

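View pics/top0.png

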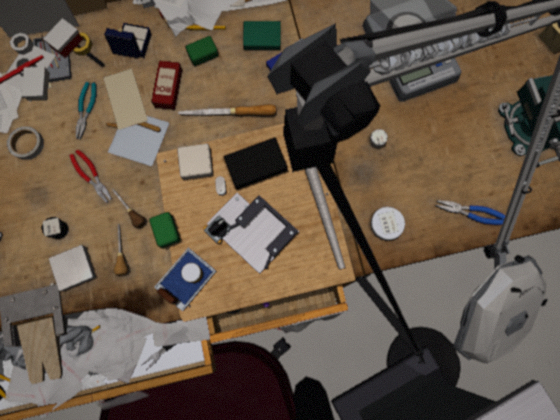

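```bash
cat > h.py <<'E'
import numpy as np,cv2
def load(n): return np.load(f"pics/{n}.npy",allow_pickle=True).item()
def ray(c,u,v):
    T=c["cam_to_world"]; d=np.array([(u-c["cx"])/c["fx"],-(v-c["cy"])/c["fy"],-1.0])
    return T[:3,3],T[:3,:3]@d
def onz(c,u,v,z):
    o,d=ray(c,u,v); return o+d*(z-o[2])/d[2]
def pt(c,u,v,r=1):
    o,d=ray(c,u,v); z=c["range_z"][int(v)-r:int(v)+r+1,int(u)-r:int(u)+r+1]; return o+d*np.median(z[z>0])
def proj(c,p):
    T=c["cam_to_world"]; q=T[:3,:3].T@(np.array(p,float)-T[:3,3]); return c["cx"]+c["fx"]*q[0]/-q[2], c["cy"]-c["fy"]*q[1]/-q[2]
def cloud(c):
    T=c["cam_to_world"]; v,u=np.mgrid[:420,:560]; z=c["range_z"]
    P=np.stack([(u-c["cx"])/c["fx"]*z,-(v-c["cy"])/c["fy"]*z,-z],-1)@T[:3,:3].T+T[:3,3]; P[z==0]=np.nan; return P
E
python3 - <<'E'
from h import *
s,t=load("scene0"),load("top0")
print(proj(t,[130,508,231]),proj(s,[130,508,231]),proj(t,[0,0,0]),proj(s,[0,0,0]))
for n,c,L in(("scene",s,[(247,287),(238,305),(248,250),(245,213),(203,277),(287,165),(316,174)]),("top",t,[(191,272),(165,297),(220,228),(255,162),(164,230),(378,137)])):
    for u,v in L: print(n,u,v,pt(c,u,v).round(0))
def crop(c,x0,y0,w,h,k,f): cv2.imwrite(f,cv2.resize(c["color"][y0:y0+h,x0:x0+w],None,fx=k,fy=k,interpolation=cv2.INTER_CUBIC))
crop(s,180,190,150,140,5,"pics/s0c.png"); crop(t,140,130,180,180,3.3,"pics/t0c.png")
E
```

```text
(np.float64(187.2419357930824), np.float64(695.9457664944243)) (np.float64(534.4509434431052), np.float64(450.8094454004911)) (np.float64(513.5389461108792), np.float64(508.66792269044845)) (np.float64(607.811981503381), np.float64(312.1843831611585))
scene 247 287 [610. 313.  41.]
scene 238 305 [595. 366.  51.]
scene 248 250 [660. 230.  48.]
scene 245 213 [740. 117.  36.]
scene 203 277 [701. 331.  38.]
scene 287 165 [ 759. -117.   30.]
scene 316 174 [ 678. -126.   22.]
top 191 272 [615. 305.  41.]
top 165 297 [595. 364.  52.]
top 220 228 [662. 222.  46.]
top 255 162 [748. 105.  35.]
top 164 230 [710. 316.  37.]
top 378 137 [ 682. -134.   23.]
```

View pics/s0c.png

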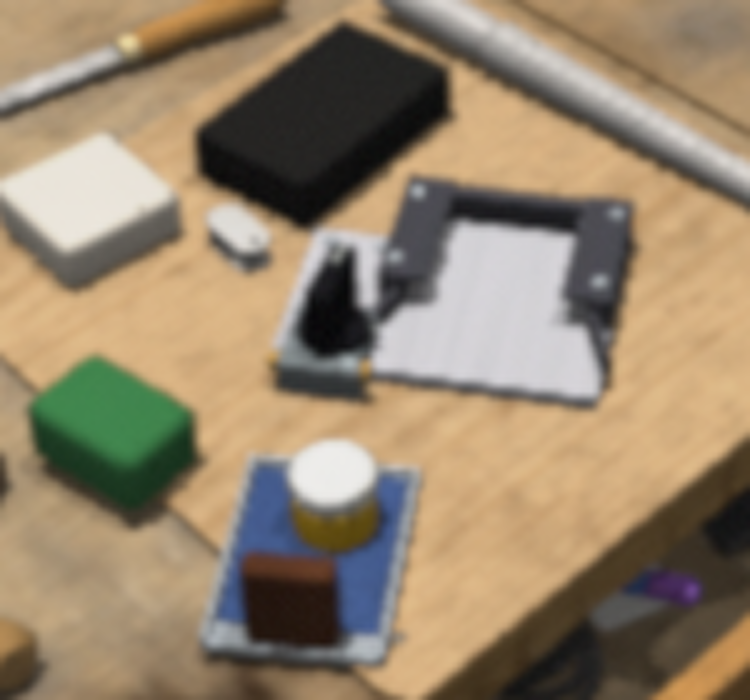

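View pics/t0c.png

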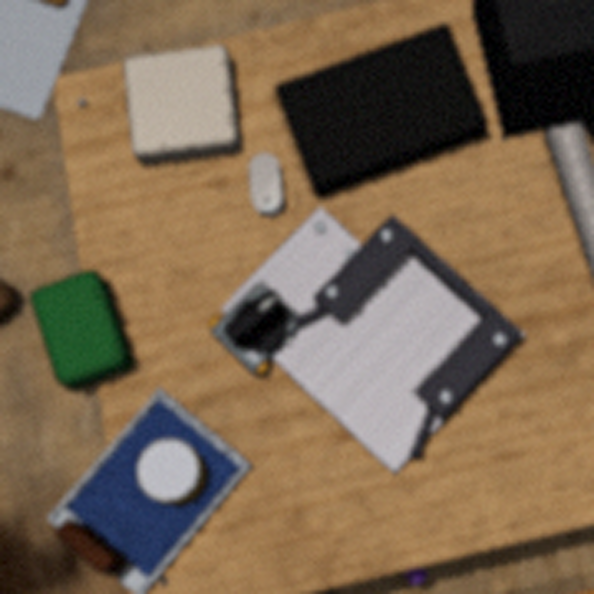

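```bash
python3 - <<'E'
from h import *
s,t=load("scene0"),load("top0")
def crop(c,x0,y0,w,h,k,f): cv2.imwrite(f,cv2.resize(c["color"][y0:y0+h,x0:x0+w],None,fx=k,fy=k,interpolation=cv2.INTER_CUBIC))
crop(s,215,275,60,55,10,"pics/s1.png"); crop(t,145,240,70,70,8,"pics/t1.png")
crop(s,230,220,90,60,8,"pics/s2.png"); crop(t,195,185,110,95,6,"pics/t2.png")
for n,c,z in(("s",s,12),("t",t,12)):
    hsv=cv2.cvtColor(c["color"],cv2.COLOR_BGR2HSV)
    roi=np.zeros(hsv.shape[:2],np.uint8); roi[240:330,140:280]=255
    for nm,lo,hi,zz in(("blue",(100,80,40),(125,255,255),12),("brown",(0,70,20),(12,255,140),53),("green",(60,90,20),(85,255,255),38)):
        m=cv2.inRange(hsv,lo,hi)&roi
        if nm=="green":
            r2=np.zeros_like(roi); r2[200:300,140:225]=255; m=cv2.inRange(hsv,lo,hi)&r2
        cs=max(cv2.findContours(m,0,2)[0],key=cv2.contourArea)
        M=cv2.moments(cs); u,v=M["m10"]/M["m00"],M["m01"]/M["m00"]
        W=np.array([onz(c,p[0][0],p[0][1],zz)[:2] for p in cs],np.float32)
        print(n,nm,(u,v),cv2.minAreaRect(W))
E
```

```text
s blue (253.3709981167608, 303.3323917137476) ((597.2555541992188, 313.77001953125), (19.441970825195312, 79.8171615600586), 22.75845718383789)
s brown (237.75198412698413, 309.5813492063492) ((589.1117553710938, 376.816162109375), (30.88949966430664, 40.965980529785156), 32.530521392822266)
s green (202.1915285451197, 276.18017188459174) ((704.6240234375, 329.0379638671875), (49.98405075073242, 69.42803955078125), 82.47545623779297)
t blue (185.94838709677418, 277.44010120177103) ((615.8197631835938, 321.2561340332031), (61.43153381347656, 78.71549987792969), 22.903934478759766)
t brown (165.49528301886792, 295.3333333333333) ((596.235107421875, 364.50592041015625), (36.15190505981445, 18.746400833129883), 22.841833114624023)
t green (164.2785500136277, 229.492504769692) ((710.1015625, 314.91229248046875), (40.1779670715332, 59.40642166137695), 83.0056381225586)
```

View pics/s1.png

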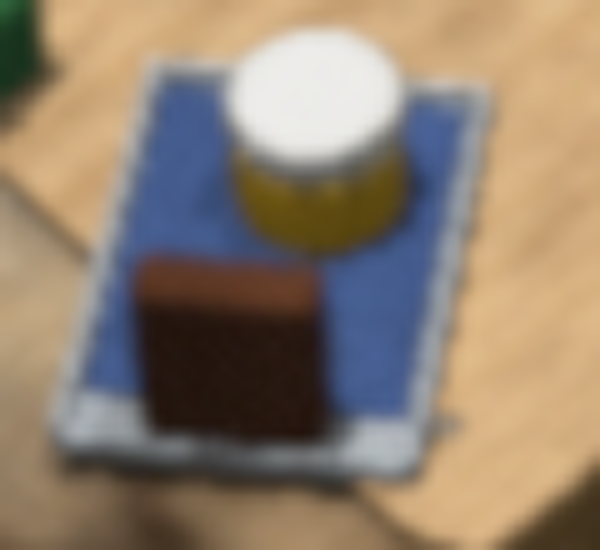

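View pics/t1.png

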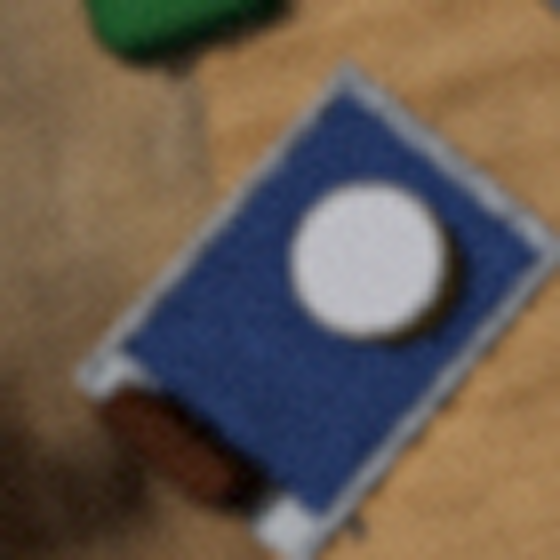

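View pics/s2.png

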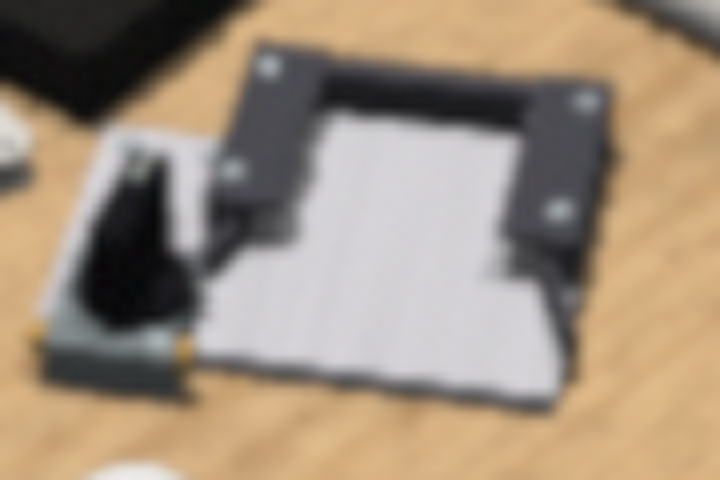

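View pics/t2.png

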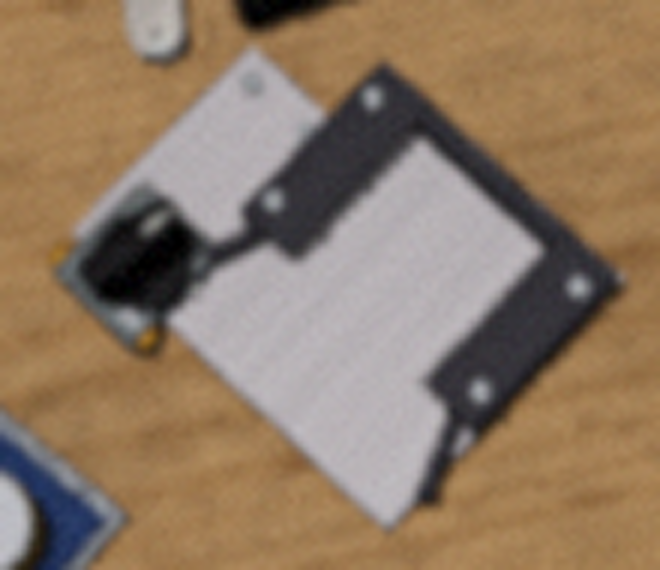

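```bash
python3 - <<'E'
from h import *
s,t=load("scene0"),load("top0")
def px(o,k,l): return [(o[0]+(a+.5)/k-.5,o[1]+(b+.5)/k-.5) for a,b in l]
def tri(p,q):
    o1,d1=ray(s,*p);o2,d2=ray(t,*q)
    A=np.stack([d1,-d2],1); x=np.linalg.lstsq(A,o2-o1,rcond=None)[0]
    a,b=o1+d1*x[0],o2+d2*x[1]; return (a+b)/2,np.linalg.norm(a-b)
def ang(v): return np.degrees(np.arctan2(v[1],v[0]))
S=px((230,220),8,[(268,65),(232,170),(585,100),(558,210),(608,80),(255,45),(552,400)])
T=px((195,185),6,[(372,97),(272,200),(578,287),(480,390),(625,282),(382,65),(388,526)])
for nm,a,b,z in zip("scLB scLF scRB scRF cRB cLB bedFR".split(),S,T,[32]*6+[14]):
    p,e=tri(a,b); print(nm,p.round(1),round(e,1),onz(s,*a,z)[:2].round(1),onz(t,*b,z)[:2].round(1))
S=px((215,275),10,[(150,65),(488,90),(60,440),(415,465)])
T=px((145,240),8,[(347,68),(557,245),(82,375),(295,557)])
for nm,a,b,z in zip("nL nR tL tR".split(),S,T,[14,14,11,11]):
    p,e=tri(a,b); print(nm,p.round(1),round(e,1),onz(s,*a,z)[:2].round(1),onz(t,*b,z)[:2].round(1))
for c,n,R in((s,"s",[(300,205,60,40)]),(t,"t",[])):pass
# top-cam lid & local depth
P=cloud(t)
for u,v in((215,262),(230,262),(195,215),(150,260)): print(u,v,P[v,u].round(1),pt(t,u,v,3).round(1))
E
```

```text
scLB [679.2 137.8  32.1] 0.4 [679.5 137.7] [679.  137.7]
scLF [664.5 180.9  32.9] 0.6 [665.3 180.2] [664.4 180.8]
scRB [594.7 109.7  33.6] 0.7 [595.9 108.1] [594.6 109.4]
scRF [580.9 151.7  32.3] 0.8 [581.5 151.5] [580.6 151.5]
cRB [591.6  96.7  32. ] 5.4 [594.2  97.4] [589.1  95.8]
cLB [687.7 130.1  30.2] 1.1 [687.1 132. ] [686.8 130.1]
bedFR [559.4 195.9  10.7] 0.3 [558. 199.] [558.9 195.9]
nL [664.2 294.2  12.2] 1.3 [663.8 295.7] [663.2 293.7]
nR [601.7 268.3  13.8] 1.2 [601.  268.3] [602.3 268.5]
tL [628.1 380.1   8.6] 1.0 [626.3 381.5] [628.1 379.9]
tR [566.5 353.8  10.4] 1.5 [565.5 354. ] [567.1 354. ]
215 262 [616.6 260.8   6. ] [616.7 260.8   5.3]
230 262 [603.5 235.8   3.6] [603.3 235.8   5. ]
195 215 [717.7 254.6   1.9] [716.9 254.4   4.9]
150 260 [679.7 368.9   0.8] [ 6.800e+02  3.691e+02 -5.000e-01]
```

```bash
python3 - <<'E'
from h import *
s,t=load("scene0"),load("top0")
def px(o,k,l): return [(o[0]+(a+.5)/k-.5,o[1]+(b+.5)/k-.5) for a,b in l]
O=np.array([623.2,164.6]);a=np.radians(-71.5);x=np.array([np.cos(a),np.sin(a)]);y=np.array([-x[1],x[0]])
def dk(p): return np.round([(p[:2]-O)@x,(p[:2]-O)@y],1)
for nm,p,z in(("lipLFout",(245,213),32),("lipLFin",(297,257),30),("lipRFin",(428,378),32),("lipRFout",(478,424),32),("stopinL",(420,138),32),("stopinR",(545,248),32),("bedfront",(180,325),14),("bedFR",(388,526),14),("bedBL",(252,48),14),("boltscrewA",(60,256),24),("B",(148,338),24),("knobtop",(150,225),60)):
    q=px((195,185),6,[p])[0]; print(nm,dk(onz(t,*q,z)))
for n,c in(("s",s),("t",t)):
    P=cloud(c); ok=P[...,2]>75
    b=ok&(P[...,0]>-100)&(P[...,0]<900)&(P[...,1]>-300)&(P[...,1]<900)
    i=np.argwhere(b); print(n,len(i))
    g={}
    for v,u in i: g.setdefault(tuple((P[v,u]//100).astype(int)),0); g[tuple((P[v,u]//100).astype(int))]+=1
    print({tuple(int(q) for q in k):n for k,n in g.items() if n>5})
# knob bar direction: cloud points
for c in (s,t):
    P=cloud(c).reshape(-1,3); m=(P[:,2]>46)&(P[:,2]<75)&(np.hypot(P[:,0]-668,P[:,1]-224)<30)
    Q=P[m]; print(m.sum(),Q.mean(0).round(1),dk(Q.mean(0)))
    if m.sum()>9:
        D=np.stack([(Q[:,:2]-O)@x,(Q[:,:2]-O)@y],1).astype(np.float32); print(cv2.minAreaRect(D))
P=cloud(t).reshape(-1,3); m=(P[:,2]>46)&(P[:,2]<65)&(np.hypot(P[:,0]-598,P[:,1]-363)<30); print("handle",m.sum(),cv2.minAreaRect(P[m][:,:2].astype(np.float32)))
E
```

```text
lipLFout [-11.1  47.5]
lipLFin [-9.8 26.2]
lipRFin [ -9.4 -30.3]
lipRFout [ -9.2 -51.3]
stopinL [44.  24.1]
stopinR [ 45.2 -28.7]
bedfront [-49.5  40.9]
bedFR [-50.1 -51. ]
bedBL [30.9 87.8]
boltscrewA [-60.3  82. ]
B [-59.7  43.3]
knobtop [-35.9  60.1]
s 7622
{(4, 1, 5): 227, (5, -3, 4): 145, (5, -3, 3): 338, (4, 1, 4): 210, (4, 0, 4): 359, (5, -3, 2): 64, (4, -3, 2): 226, (4, 0, 3): 443, (8, -3, 1): 387, (8, -3, 0): 197, (7, -3, 1): 9, (4, -3, 1): 278, (4, 0, 2): 295, (4, -3, 0): 60, (3, 0, 2): 54, (4, 0, 1): 7, (3, 0, 1): 276, (3, -2, 0): 41, (1, 4, 5): 35, (1, 5, 5): 445, (1, 4, 4): 7, (3, 0, 0): 66, (2, 5, 5): 37, (2, 4, 4): 10, (1, 5, 4): 1552, (2, 5, 4): 173, (1, 5, 3): 1675}
t 23624
{(8, -3, 0): 275, (5, -1, 6): 1189, (5, -1, 5): 258, (5, -2, 5): 390, (8, -3, 1): 769, (5, 0, 6): 2194, (5, -2, 6): 7, (5, 0, 7): 2570, (5, 1, 7): 11050, (5, -3, 4): 85, (5, -3, 3): 918, (5, 1, 6): 1335, (5, -3, 2): 183, (4, -3, 2): 560, (4, -3, 1): 551, (5, 1, 5): 139, (4, 1, 5): 353, (4, -3, 0): 105, (3, -3, 0): 8, (4, 1, 4): 86, (4, 0, 4): 180, (4, 0, 3): 154, (3, -2, 0): 88, (4, 0, 2): 73, (3, 0, 2): 24, (3, 0, 1): 66, (3, 0, 0): 14}
116 [664.3 229.6  56.5] [-48.6  59.6]
((-43.93250274658203, 60.12071228027344), (12.065020561218262, 39.13685607910156), 83.19613647460938)
146 [665.6 225.9  57.6] [-44.7  59.6]
((-44.51969909667969, 60.91315460205078), (12.701969146728516, 35.36897277832031), 82.38186645507812)
handle 140 ((597.9340209960938, 362.1990051269531), (36.06074523925781, 11.982632637023926), 22.866905212402344)
```

```bash
python3 - <<'E'
from h import *
s,t=load("scene0"),load("top0")
for n,c in(("s",s),("t",t)):
    P=cloud(c).reshape(-1,3)
    print(n)
    for z in list(range(-700,850,50)):
        m=(abs(P[:,2]-z)<10)&(P[:,0]>150)&(P[:,0]<620)&(P[:,1]>-100)&(P[:,1]<230)
        if z<40 and z>-30: continue
        Q=P[m]
        if len(Q)>3: print(z,len(Q),np.percentile(Q,[5,50,95],axis=0).round(0)[:,:2].tolist())
E
```

```text
s
-700 93 [[468.0, -24.0], [542.0, 33.0], [589.0, 46.0]]
-650 63 [[511.0, 32.0], [534.0, 41.0], [566.0, 47.0]]
-600 54 [[508.0, 37.0], [527.0, 42.0], [549.0, 48.0]]
-550 40 [[506.0, 32.0], [516.0, 43.0], [530.0, 48.0]]
-500 37 [[190.0, -99.0], [204.0, -91.0], [509.0, 48.0]]
-450 163 [[208.0, -86.0], [504.0, 104.0], [544.0, 215.0]]
-400 157 [[219.0, -70.0], [429.0, 127.0], [449.0, 212.0]]
-350 867 [[230.0, -67.0], [348.0, -48.0], [435.0, 202.0]]
-300 187 [[251.0, -56.0], [424.0, 120.0], [456.0, 204.0]]
-250 185 [[264.0, -46.0], [423.0, 124.0], [441.0, 203.0]]
-200 320 [[282.0, -35.0], [432.0, 165.0], [457.0, 220.0]]
-150 66 [[290.0, -53.0], [303.0, -28.0], [466.0, -20.0]]
-100 442 [[312.0, -41.0], [450.0, 77.0], [486.0, 210.0]]
-50 1006 [[233.0, -87.0], [447.0, 122.0], [506.0, 220.0]]
50 58 [[316.0, -99.0], [352.0, 16.0], [360.0, 19.0]]
100 52 [[361.0, 22.0], [367.0, 26.0], [375.0, 29.0]]
150 59 [[375.0, 32.0], [381.0, 36.0], [389.0, 41.0]]
200 63 [[389.0, 43.0], [395.0, 47.0], [404.0, 49.0]]
250 72 [[403.0, 53.0], [409.0, 57.0], [418.0, 60.0]]
300 76 [[418.0, 62.0], [424.0, 67.0], [4
[... 908 characters left out ...]
[374.0, 31.0], [378.0, 35.0], [381.0, 40.0]]
200 15 [[389.0, 41.0], [391.0, 45.0], [394.0, 49.0]]
250 20 [[403.0, 50.0], [406.0, 55.0], [409.0, 59.0]]
300 23 [[417.0, 60.0], [420.0, 65.0], [424.0, 69.0]]
350 32 [[432.0, 71.0], [435.0, 75.0], [438.0, 80.0]]
400 40 [[446.0, 81.0], [449.0, 85.0], [452.0, 89.0]]
450 50 [[460.0, 91.0], [463.0, 96.0], [466.0, 99.0]]
500 68 [[474.0, 101.0], [478.0, 105.0], [481.0, 110.0]]
550 96 [[489.0, 111.0], [492.0, 115.0], [496.0, 120.0]]
600 433 [[504.0, -96.0], [568.0, -62.0], [579.0, 129.0]]
650 685 [[519.0, -40.0], [556.0, -3.0], [569.0, 139.0]]
700 1901 [[524.0, 29.0], [546.0, 69.0], [560.0, 157.0]]
750 1482 [[512.0, 94.0], [541.0, 113.0], [550.0, 158.0]]
```

Things that could be confused: the yellow jar on the tray is at scene (247,287). The pink one at (287,165) and the white one at (316,174) are decoys. The tray is the blue-liner one at (245,300), and its brown handle is at (238,305). The lock knob is the black bar at (248,250); the black block at (245,213) is a bystander. The crops above show the right tray, handle and dock, and the two views agree to about 1 mm. There is also a slanted pole near x 350–480, y 15–107 that I have to keep the arm away from.

carry_out(plan=[[30,[-35,-1.8,0],[0,0,0]],[30,[-35,-1.8,0],[0,0,0]],[30,[-35,-1.8,0],[0,0,0]],[30,[-35,-1.8,0],[0,0,0]],[30,[-35,-1.8,0],[0,0,0]],[30,[-35,-1.8,0],[0,0,0]],[30,[-35,-1.8,0],[0,0,0]],[30,[-35,-1.8,0],[0,0,0]],[30,[-35,-1.8,0],[0,0,0]],[30,[-35,-1.8,0],[0,0,0]],[30,[-35,-1.8,0],[0,0,0]],[30,[-35,-1.8,0],[0,0,0]],[30,[-35,-1.8,0],[0,0,0]],[30,[0,0,0],[0,0,0]]], grip_force=60)

```text
time_s: 1.27
eef_pos: [569.5, 370.2, 229.1]
ee_rot: [-0.0, 0.127, 0.992, -0.001]
force: [0.5, -0.1, -0.1]
grip_width: 0.353
```

```bash
cat > cap.py <<'E'
import sys
from rig import ctrl
from h import *
k=sys.argv[1]
for n in("scene","top"):
    c=ctrl.capture(n); cv2.imwrite(f"pics/{n}{k}.png",c["color"]); np.save(f"pics/{n}{k}.npy",c,allow_pickle=True)
st=ctrl.sense(); q=st["ee_rot"]
from scipy.spatial.transform import Rotation as Ro
R=Ro.from_quat([q[1],q[2],q[3],q[0]]).as_matrix()
print("t",st["time_s"],"pos",st["eef_pos"].round(1),"yaw(y)",np.degrees(np.arctan2(R[1,1],R[0,1])).round(2),"z",R[:,2].round(4),"F",st["force"].round(1),"q",st["joints"].round(3),"g",round(st["grip_width"]*85.4,1))
E
python3 cap.py 1
```

```text
t 1.3667 pos [565.5 372.9 230. ] yaw(y) 75.6 z [-1.8e-03 -6.0e-04 -1.0e+00] F [-0.1  0.3  0.9] q [ 0.41   0.671  0.952  0.     1.52  -0.909] g 30.5
```

View pics/scene1.png

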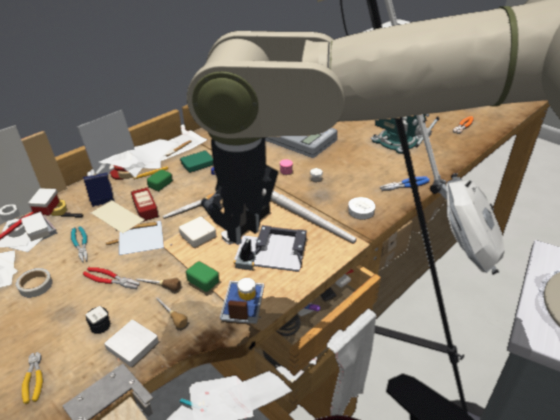

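View pics/top1.png

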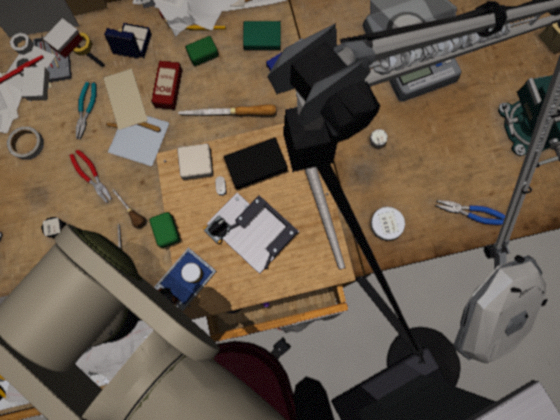

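```bash
python3 - <<'E'
from h import *
st=0.41
for n in("scene1","top1"):
    c=load(n); c0=load(n[:-1]+"0")
    P=cloud(c); m=(abs(c["range_z"]-c0["range_z"])>30)&(P[...,2]>80)
    Q=P[m]; a=st; ux=np.array([np.cos(a),np.sin(a)]); uy=np.array([-ux[1],ux[0]])
    r=Q[:,:2]@ux; l=Q[:,:2]@uy
    print(n)
    for r0 in range(0,800,50):
        k=(r>=r0)&(r<r0+50)
        if k.sum()>10: print(r0,k.sum(),"lat",np.percentile(l[k],[1,99]).round(),"z",np.percentile(Q[k,2],[1,99]).round())
E
```

```text
scene1
300 3744 lat [ 73. 227.] z [490. 589.]
350 4922 lat [106. 169.] z [483. 582.]
400 4644 lat [106. 168.] z [473. 572.]
450 4386 lat [102. 168.] z [463. 562.]
500 3940 lat [103. 174.] z [458. 551.]
550 4340 lat [ 58. 174.] z [449. 537.]
600 5990 lat [ 60. 180.] z [270. 531.]
650 7684 lat [ 63. 183.] z [239. 531.]
700 830 lat [ 67. 176.] z [282. 517.]
top1
450 1475 lat [61. 88.] z [500. 546.]
500 5074 lat [ 23. 126.] z [486. 569.]
550 6589 lat [ 55. 166.] z [457. 538.]
600 9957 lat [ 50. 173.] z [330. 532.]
650 7603 lat [ 45. 167.] z [490. 531.]
700 304 lat [ 53. 142.] z [485. 517.]
```

```bash
python3 - <<'E'
from h import *
a=.41
c=load("top1"); c0=load("top0"); P=cloud(c); m=(abs(c["range_z"]-c0["range_z"])>30)&(P[...,2]>80)
ux=np.array([np.cos(a),np.sin(a)]); uy=np.array([-ux[1],ux[0]])
r=P[...,:2]@ux; l=P[...,:2]@uy
for v in range(240,420,15):
    print(v,[(u,int(r[v,u]),int(l[v,u]),int(P[v,u,2])) for u in range(0,400,20) if m[v,u]])
c=load("scene1"); c0=load("scene0"); P=cloud(c); m=(abs(c["range_z"]-c0["range_z"])>30)&(P[...,2]>80)
r=P[...,:2]@ux; l=P[...,:2]@uy
print()
for u in range(200,560,30):
    print(u,[(v,int(r[v,u]),int(l[v,u]),int(P[v,u,2])) for v in range(0,140,10) if m[v,u]])
E
```

```text
240 [(60, 695, 67, 522), (80, 679, 55, 529), (100, 673, 47, 508)]
255 [(60, 685, 76, 523), (80, 670, 64, 529), (100, 659, 55, 523), (120, 653, 46, 500)]
270 [(40, 693, 97, 517), (60, 675, 84, 527), (80, 663, 74, 523), (100, 647, 63, 531), (120, 640, 55, 512)]
285 [(20, 700, 118, 511), (40, 680, 104, 525), (60, 667, 94, 525), (80, 654, 84, 524), (100, 644, 74, 516), (120, 626, 62, 531), (140, 620, 55, 502)]
300 [(20, 686, 124, 521), (40, 671, 113, 525), (60, 658, 103, 525), (80, 647, 93, 520), (100, 637, 85, 510), (120, 617, 71, 531), (140, 604, 60, 531), (160, 600, 55, 490)]
315 [(0, 691, 144, 520), (20, 676, 132, 524), (40, 662, 121, 526), (60, 651, 112, 523), (80, 640, 103, 516), (100, 630, 95, 504), (120, 632, 96, 441), (140, 596, 69, 530), (160, 584, 59, 530), (180, 579, 55, 480)]
330 [(0, 681, 151, 524), (20, 667, 140, 526), (40, 655, 131, 523), (60, 643, 122, 519), (80, 633, 114, 509), (100, 626, 109, 486), (120, 632, 115, 401), (160, 575, 68, 532), (180, 563, 58, 530), (200, 557, 55, 467)]
345 [(0, 670, 158, 529), (20, 659, 149, 525), (40, 648, 141, 520), (60, 637, 132, 512), 
[... 2771 characters left out ...]
166, 507), (100, 427, 165, 495), (110, 421, 150, 476)]
470 [(20, 404, 125, 571), (30, 405, 140, 565), (40, 406, 150, 558), (50, 405, 157, 549), (60, 404, 162, 540), (70, 403, 167, 531), (80, 401, 166, 520), (90, 398, 166, 508), (100, 394, 162, 495)]
500 [(10, 371, 112, 578), (20, 375, 132, 574), (30, 376, 144, 567), (40, 377, 155, 560), (50, 375, 157, 550), (60, 375, 164, 542), (70, 373, 166, 532), (80, 370, 166, 521), (90, 366, 165, 509), (100, 361, 159, 495)]
530 [(0, 321, 50, 573), (10, 344, 121, 581), (20, 347, 138, 576), (30, 348, 148, 569), (40, 349, 159, 562), (50, 347, 162, 553), (60, 346, 166, 544), (70, 343, 167, 534), (80, 339, 166, 522), (90, 335, 164, 510), (100, 325, 147, 491)]
```

carry_out(plan=[[30,[0,0,0],[0,0,-1.03]],[30,[0,0,0],[0,0,-1.03]],[30,[0,0,0],[0,0,-1.03]],[30,[0,0,0],[0,0,-1.03]],[30,[0,0,0],[0,0,-1.03]],[30,[0,0,0],[0,0,-1.03]],[30,[-6.5,-5.5,26],[0,0,0]],[30,[-6.5,-5.5,26],[0,0,0]],[30,[-6.5,-5.5,26],[0,0,0]],[30,[-6.5,-5.5,26],[0,0,0]],[30,[0,0,26],[0,0,0]],[30,[0,0,0],[0,0,0]],[30,[0,0,0],[0,0,0]]])

```text
time_s: 2.45
eef_pos: [596.1, 363.9, 101.1]
ee_rot: [-0.001, -0.198, 0.98, -0.0]
force: [0.1, -0.7, 1.1]
grip_width: 0.353
```

```bash
python3 cap.py 2; python3 -c "
from h import *
s=load('scene2');cv2.imwrite('pics/s3.png',cv2.resize(s['color'][180:340,180:340],None,fx=3.7,fy=3.7,interpolation=2))"
```

```text
t 2.55 pos [597.5 364.3 103.8] yaw(y) 112.82 z [ 0.0029  0.0013 -1.    ] F [0.3 0.7 1.1] q [ 0.38   0.808  1.038  0.     1.293 -1.589] g 30.0
```

View pics/s3.png

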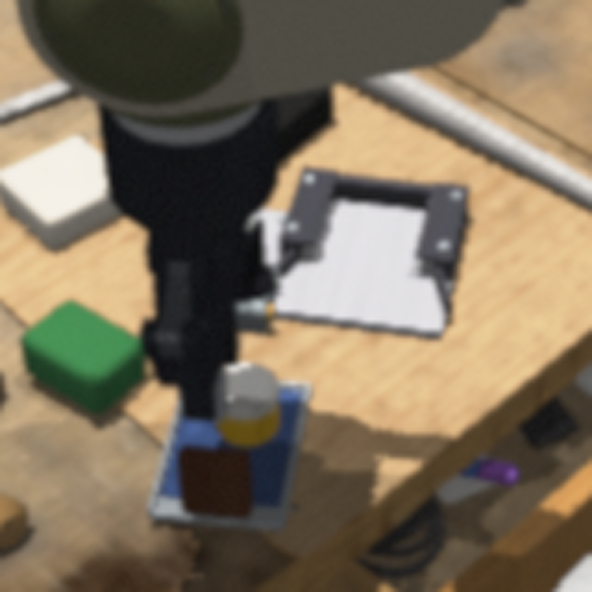

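carry_out(plan=[[30,[0,-0.6,20],[0,0,0]],[30,[0,0,20],[0,0,0]],[30,[0,0,10],[0,0,0]],[30,[0,0,0],[0,0,0]],[30,[0,0,0],[0,0,0]]])

```text
time_s: 2.97
eef_pos: [597.9, 363.2, 52.7]
ee_rot: [0.001, -0.198, 0.98, 0.0]
force: [0.0, -0.6, 1.3]
grip_width: 0.349
```

```bash
python3 cap.py 3; python3 -c "
from h import *
s=load('scene3');cv2.imwrite('pics/s4.png',cv2.resize(s['color'][240:340,190:290],None,fx=6,fy=6,interpolation=2))"
```

```text
t 3.0667 pos [598.4 363.2  53.4] yaw(y) 112.77 z [ 0.0028  0.0012 -1.    ] F [ 0.8 -0.3 -0.3] q [ 0.379  0.86   1.078  0.     1.201 -1.59 ] g 29.9
```

View pics/s4.png

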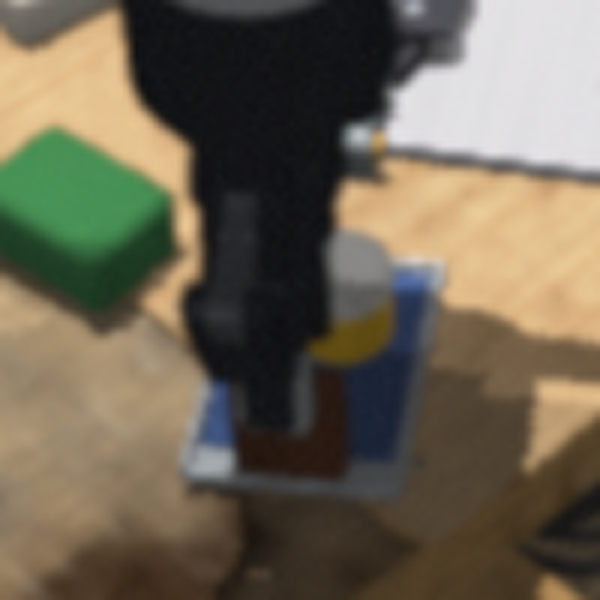

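carry_out(plan=[[30,[0,0,10],[0,0,0]],[30,[0,0,10],[0,0,0]],[30,[0,0,10],[0,0,0]],[30,[0,0,0],[0,0,0]],[20,[0,0,0],[0,0,0]],[14,[0,0,0],[0,0,0]],[8,[0,0,0],[0,0,0]],[8,[0,0,0],[0,0,0]],[8,[0,0,0],[0,0,0]]], grip_force=60)

```text
time_s: 3.82
eef_pos: [597.8, 362.9, 21.7]
ee_rot: [0.0, -0.197, 0.98, 0.0]
force: [0.1, 0.2, 0.4]
grip_width: 0.129
```

```bash
python3 cap.py 4; python3 -c "
from h import *
s=load('scene4');cv2.imwrite('pics/s5.png',cv2.resize(s['color'][240:340,190:290],None,fx=6,fy=6,interpolation=2))"
```

```text
t 3.9167 pos [597.8 362.9  21.7] yaw(y) 112.77 z [ 6.e-04  4.e-04 -1.e+00] F [-0.1  0.8  0.2] q [ 0.379  0.896  1.097  0.     1.148 -1.59 ] g 11.0
```

View pics/s5.png

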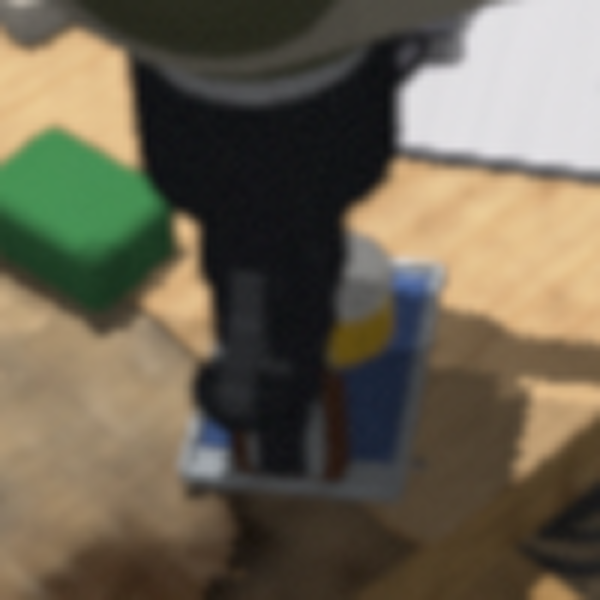

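carry_out(plan=[[8,[0,0,-2],[0,0,0]],[8,[0,0,-3],[0,0,0]],[8,[0,0,-3],[0,0,0]],[8,[0,0,-2],[0,0,0]],[8,[0,0,-1.5],[0,0,0]],[8,[0,0,0],[0,0,0]],[8,[0,0,0],[0,0,0]],[8,[1,0,0],[0,0,0.1]],[8,[3,0,0],[0,0,0.2]],[8,[5,0,0],[0,0,0.21]],[8,[6,0,0],[0,0,0.2]],[8,[6,0,0],[0,0,0]],[8,[6,0,0],[0,0,0]],[8,[5,0,0],[0,0,0]],[8,[4,0,0],[0,0,0]],[8,[3,0,0],[0,0,0]],[8,[1,0,0],[0,0,0]],[8,[0,0,0],[0,0,0]],[8,[0,0,0],[0,0,0]]])

```text
time_s: 5.5
eef_pos: [560.1, 349.5, 32.9]
ee_rot: [0.0, -0.161, 0.987, 0.0]
force: [0.8, -0.1, -2.5]
grip_width: 0.13
```

```bash
python3 cap.py 5; python3 -c "
from h import *
s=load('scene5');cv2.imwrite('pics/s6.png',cv2.resize(s['color'][210:340,190:320],None,fx=4.6,fy=4.6,interpolation=2))
s=load('top5');cv2.imwrite('pics/t6.png',cv2.resize(s['color'][180:310,140:310],None,fx=4.6,fy=4.6,interpolation=2))"
```

```text
t 5.6 pos [560.1 349.5  32.8] yaw(y) 108.5 z [ 2.e-04  1.e-04 -1.e+00] F [ 0.4  0.1 -2.1] q [ 0.381  0.802  1.25   0.     1.09  -1.513] g 11.1
```

View pics/s6.png

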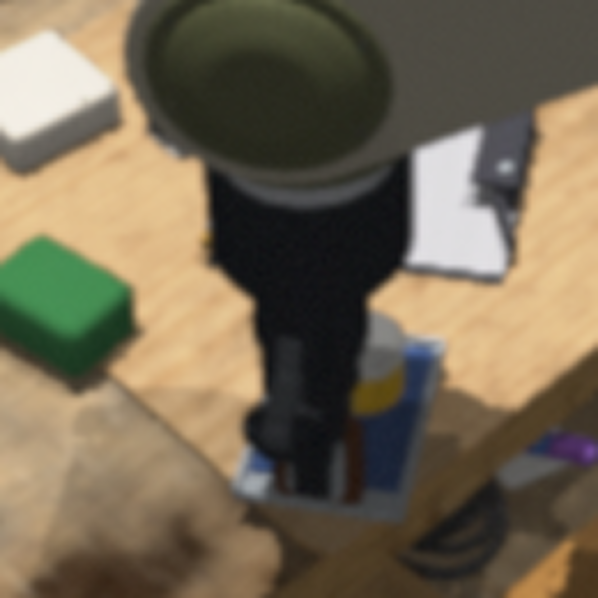

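View pics/t6.png

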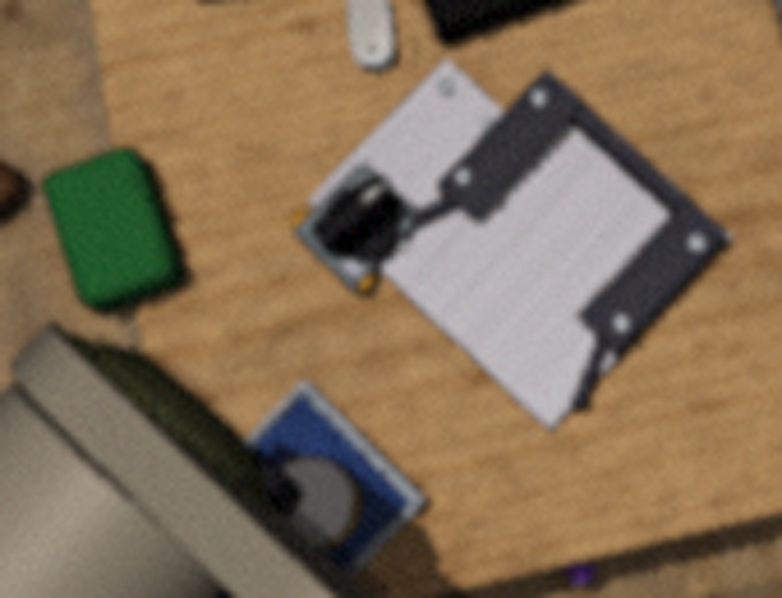

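```bash
python3 - <<'E'
from h import *
s,t=load("scene5"),load("top5")
O=np.array([622.0,164.2]);a=np.radians(-71.5);x=np.array([np.cos(a),np.sin(a)]);y=np.array([-x[1],x[0]])
def dk(p): return np.round([(p[:2]-O)@x,(p[:2]-O)@y],1)
k=4.6
W=[]
for p in((303,382),(426,501)):
    q=(140+(p[0]+.5)/k-.5,180+(p[1]+.5)/k-.5); w=onz(t,*q,25.5); W.append(w); print(w.round(1),dk(w))
d=W[0]-W[1]; print(np.hypot(*d[:2]),np.degrees(np.arctan2(d[1],d[0]))-90)
q=(190+(443.5)/k-.5,210+(345.5)/k-.5)
for z in (20,25.5,30): w=onz(s,*q,z); print("s nR",z,w.round(1),dk(w))
print("tcp",dk(np.array([560.1,349.5])))
E
```

```text
[620.7 275.7  25.5] [-106.2   34.1]
[554.9 253.5  25.5] [-106.   -35.3]
69.46007570379717 -71.29894710257192
s nR 20 [557.6 253.7  20. ] [-105.3  -32.7]
s nR 25.5 [555.1 258.3  25.5] [-110.5  -33.6]
s nR 30 [553.  262.1  30. ] [-114.7  -34.3]
tcp [-1.954e+02  1.000e-01]
```

```bash
python3 - <<'E'
from h import *
s,t=load("scene5"),load("top5")
A=cv2.resize(s['color'][270:325,245:300],None,fx=7,fy=7,interpolation=2);B=cv2.resize(t['color'][255:310,195:250],None,fx=7,fy=7,interpolation=2)
cv2.imwrite("pics/n5.png",np.hstack([A,B]))
for n,c,b in(("s",s,(s0:=load("scene0"))),("t",t,None)):
    P=cloud(c)
    hsv=cv2.cvtColor(c["color"],cv2.COLOR_BGR2HSV); m=cv2.inRange(hsv,(100,80,40),(125,255,255))>0
    m&=(np.hypot(P[...,0]-590,P[...,1]-280)<70)&(P[...,2]<35)&(P[...,2]>2)
    Q=P[m]; 
    O=np.array([622.0,164.2]);a=np.radians(-71.5);x=np.array([np.cos(a),np.sin(a)]);y=np.array([-x[1],x[0]])
    X=(Q[:,:2]-O)@x;Y=(Q[:,:2]-O)@y
    # robust plane
    k=np.ones(len(Q),bool)
    for _ in range(5):
        f=np.linalg.lstsq(np.stack([X[k],Y[k],np.ones(k.sum())],1),Q[k,2],rcond=None)[0]
        r=Q[:,2]-f[0]*X-f[1]*Y-f[2]; k=abs(r)<2*np.std(r[k])
    print(n,len(Q),k.sum(),"slope x,y",f[:2].round(3),"z at nose(-110)",(f[0]*-110+f[2]).round(1),"z at -150",(f[0]*-150+f[2]).round(1),np.median(Q[:,2]).round(1),X.min().round(),X.max().round())
E
```

```text
s 182 163 slope x,y [0.003 0.009] z at nose(-110) 22.9 z at -150 22.8 22.6 -186.0 -109.0
t 274 231 slope x,y [ 0.005 -0.009] z at nose(-110) 22.2 z at -150 22.0 22.1 -140.0 -111.0
```

View pics/n5.png

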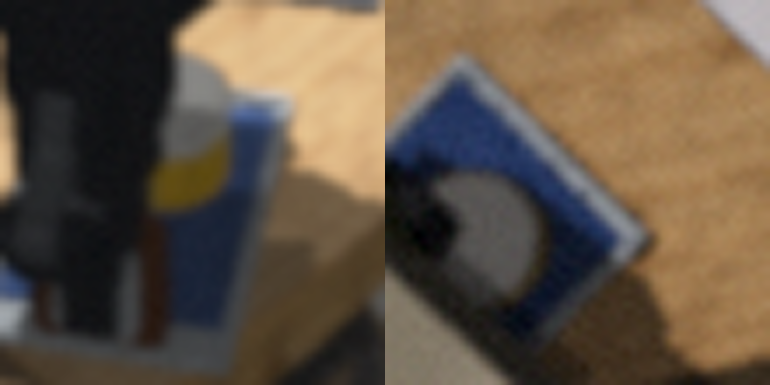

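carry_out(plan=[[8,[0,-2,0],[0,0,0]],[8,[0,-5,0],[0,0,0]],[8,[0,-8,0],[0,0,0]],[8,[0,-8,0],[0,0,0]],[8,[0,-8,0],[0,0,0]],[8,[0,-8,0],[0,0,0]],[8,[0,-8,0],[0,0,0]],[8,[0,-8,0],[0,0,0]],[8,[0,-8,0],[0,0,0]],[8,[0,-8,0],[0,0,0]],[8,[0,-8,0],[0,0,0]],[8,[0,-4,0],[0,0,0]],[8,[0,-2,0],[0,0,0]],[8,[0,0,0],[0,0,0]],[8,[0,0,0],[0,0,0]]])

```text
time_s: 6.85
eef_pos: [586.8, 269.1, 32.8]
ee_rot: [-0.0, -0.161, 0.987, 0.0]
force: [-0.4, 0.1, -2.4]
grip_width: 0.129
```

```bash
python3 cap.py 6; python3 - <<'E'
from h import *
s,t=load("scene6"),load("top6")
A=cv2.resize(s['color'][205:305,220:320],None,fx=4,fy=4,interpolation=2);B=cv2.resize(t['color'][185:285,200:300],None,fx=4,fy=4,interpolation=2)
cv2.imwrite("pics/n6.png",np.hstack([A,B]))
E
```

```text
t 6.95 pos [586.7 269.3  32.8] yaw(y) 108.54 z [-0.e+00  1.e-04 -1.e+00] F [-0.1 -0.1 -2.2] q [ 0.249  0.773  1.305  0.     1.063 -1.645] g 11.1
```

View pics/n6.png

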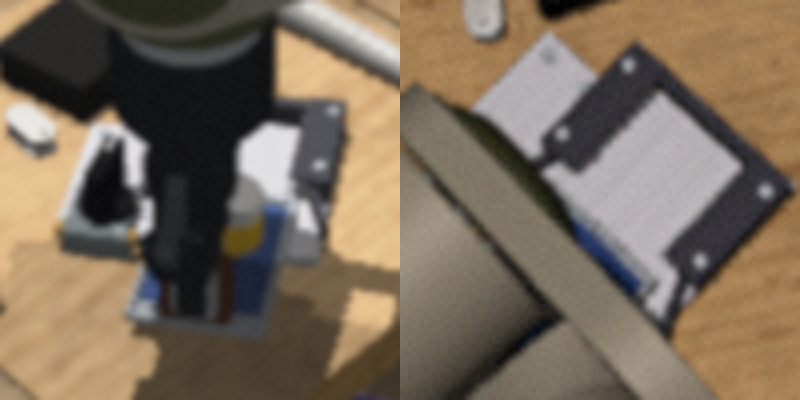

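View pics/scene6.png

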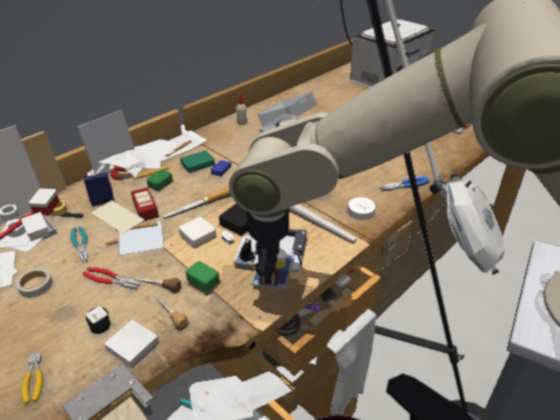

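```bash
python3 - <<'E'
from h import *
t=load("top6")
O=np.array([622.0,164.2]);a=np.radians(-71.5);x=np.array([np.cos(a),np.sin(a)]);y=np.array([-x[1],x[0]])
dk=lambda p: np.round([(p[:2]-O)@x,(p[:2]-O)@y],1)
print(dk(np.array([586.8,269.2])))
k=8;u0,v0=225,220
cv2.imwrite("pics/n7.png",cv2.resize(t['color'][v0:v0+60,u0:u0+70],None,fx=k,fy=k,interpolation=2))
for p in((655,285),(662,290)): print(dk(onz(t,200+(p[0]-400)/4,185+p[1]/4,25.5)))
E
```

```text
[-1.107e+02 -1.000e-01]
[-23.4 -36.5]
[-22.9 -40.5]
```

View pics/n7.png

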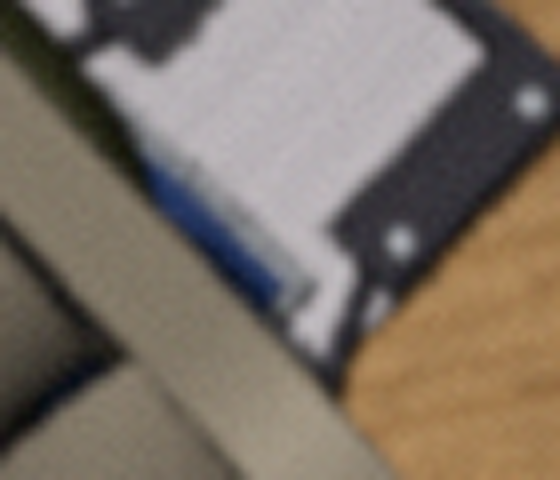

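carry_out(plan=[[8,[0,-2,0],[0,0,0]],[8,[0,-4,0],[0,0,0]],[8,[0,-5,0],[0,0,0]],[8,[0,-5,0],[0,0,0]],[8,[0,-5,0],[0,0,0]],[8,[0,-5,0],[0,0,0]],[8,[0,-4,0],[0,0,0]],[8,[0,0,0],[0,0,0]]])

```text
time_s: 7.62
eef_pos: [596.8, 239.5, 32.8]
ee_rot: [0.0, -0.16, 0.987, -0.0]
force: [0.5, 0.5, -2.1]
grip_width: 0.131
```

carry_out(plan=[[8,[0,-3,0],[0,0,0]],[8,[0,-5,0],[0,0,0]],[8,[0,-5,0],[0,0,0]],[8,[0,-5,0],[0,0,0]],[8,[0,-5,0],[0,0,0]],[8,[0,-4,0],[0,0,0]],[8,[0,-3,0],[0,0,0]],[8,[0,0,0],[0,0,0]]])

```text
time_s: 8.28
eef_pos: [606.2, 211.3, 32.8]
ee_rot: [0.0, -0.16, 0.987, -0.0]
force: [-0.1, 0.6, -1.8]
grip_width: 0.132
```

```bash
python3 cap.py 7; python3 - <<'E'
from h import *
s,t=load("scene7"),load("top7")
A=cv2.resize(s['color'][205:305,220:320],None,fx=4,fy=4,interpolation=2);B=cv2.resize(t['color'][185:285,200:300],None,fx=4,fy=4,interpolation=2)
cv2.imwrite("pics/n8.png",np.hstack([A,B]))
E
```

```text
t 8.3833 pos [605.9 212.   32.8] yaw(y) 108.5 z [-0.e+00  1.e-04 -1.e+00] F [ 0.7 -0.1 -3.6] q [ 0.154  0.766  1.319  0.     1.057 -1.739] g 11.0
```

View pics/n8.png

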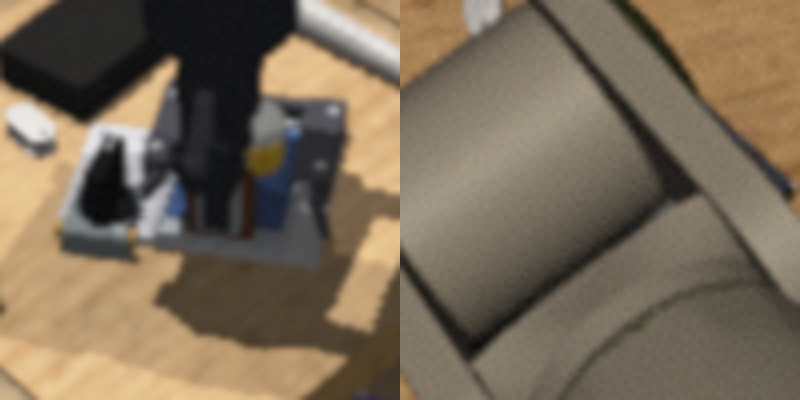

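carry_out(plan=[[8,[0,-2,0],[0,0,0]],[8,[0,-2,0],[0,0,0]],[8,[0,-1,0],[0,0,0]],[8,[0,-1,0],[0,0,0]],[8,[0,0,0],[0,0,0]],[8,[0,0,1],[0,0,0]],[8,[0,0,1],[0,0,0]],[8,[0,0,1],[0,0,0]],[8,[0,0,0.3],[0,0,0]],[8,[0,0,0],[0,0,0]]])

```text
time_s: 9.22
eef_pos: [607.8, 206.4, 29.7]
ee_rot: [0.0, -0.161, 0.987, -0.0]
force: [-1.8, 0.5, 0.2]
grip_width: 0.135
```

```bash
python3 cap.py 8
```

```text
t 9.3167 pos [607.8 206.4  29.6] yaw(y) 108.51 z [-0.e+00  1.e-04 -1.e+00] F [-2.   0.5  1.3] q [ 0.145  0.77   1.32   0.     1.051 -1.749] g 11.1
```

carry_out(plan=[[8,[0,-0.7,0],[0,0,0]],[8,[0,-0.7,0],[0,0,0]],[8,[0,-0.6,0],[0,0,0]],[8,[0,0,0],[0,0,0]]])

```text
time_s: 9.65
eef_pos: [608.4, 204.9, 29.7]
ee_rot: [0.0, -0.161, 0.987, 0.0]
force: [-2.0, 4.4, 1.3]
grip_width: 0.129
```

```bash
python3 cap.py 9
```

```text
t 9.75 pos [608.4 204.9  29.7] yaw(y) 108.52 z [ 1.e-04  7.e-04 -1.e+00] F [-2.2  5.   2.3] q [ 1.420e-01  7.700e-01  1.320e+00  1.000e-03  1.051e+00 -1.752e+00] g 11.2
```

carry_out(plan=[[8,[0,-0.7,0],[0,0,0]],[8,[0,-0.7,0],[0,0,0]],[8,[0,0,0],[0,0,0]]])

```text
time_s: 10.0
eef_pos: [608.2, 204.7, 29.7]
ee_rot: [-0.0, -0.161, 0.987, 0.001]
force: [-5.0, 10.6, 3.7]
grip_width: 0.128
```

```bash
python3 cap.py 10
```

```text
t 10.1 pos [608.2 204.8  29.7] yaw(y) 108.55 z [-8.0e-04  2.2e-03 -1.0e+00] F [-4.4 11.   2.8] q [ 0.142  0.77   1.321  0.003  1.051 -1.754] g 11.1
```

carry_out(plan=[[8,[0,0.8,0],[0,0,0]],[8,[0,0,0],[0,0,0]],[16,[0,0,0],[0,0,0]],[26,[0,0,0],[0,0,0]],[30,[0,0,0],[0,0,0]],[30,[0,0,0],[0,0,0]],[30,[0,0,-5],[0,0,0]],[30,[0,0,-15],[0,0,0]],[30,[0,0,-20],[0,0,0]],[30,[0,0,-20],[0,0,0]],[30,[0,0,0],[0,0,0]]])

```text
time_s: 11.02
eef_pos: [610.6, 204.0, 94.1]
ee_rot: [0.004, -0.161, 0.987, -0.0]
force: [0.3, -0.2, -0.2]
grip_width: 0.355
```

```bash
python3 cap.py 11; python3 - <<'E'
from h import *
s,t=load("scene11"),load("top11")
A=cv2.resize(s['color'][205:305,220:320],None,fx=6,fy=6,interpolation=2)
cv2.imwrite("pics/n11.png",A)
E
```

```text
t 11.1167 pos [609.  203.8  90.2] yaw(y) 108.5 z [ 1.5e-03  1.0e-04 -1.0e+00] F [-0.6 -0.3  0.7] q [ 0.141  0.696  1.281 -0.     1.164 -1.753] g 30.3
```

View pics/n11.png

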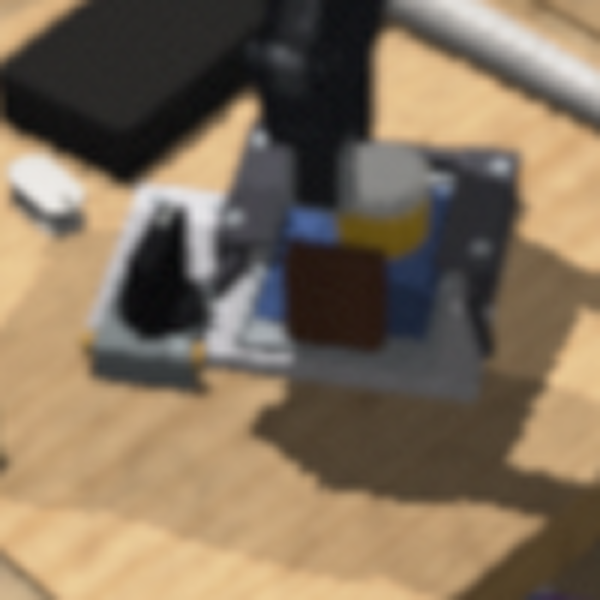

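```bash
python3 - <<'E'
from h import *
s=load("scene11")
O=np.array([622.0,164.2]);a=np.radians(-71.5);x=np.array([np.cos(a),np.sin(a)]);y=np.array([-x[1],x[0]])
dk=lambda p: np.round([(p[:2]-O)@x,(p[:2]-O)@y],1)
k=6
f=lambda p:(220+(p[0]+.5)/k-.5,205+(p[1]+.5)/k-.5)
for n,p,z in(("handle top tail edge L",(289,247),61),("R",(386,250),61),("tail L plate top",(246,338),19),("handle base L",(291,343),19),("handle base R",(382,349),19),("bed front",(205,355),14),("bedfr right",(472,395),14)): print(n,dk(onz(s,*f(p),z)))
E
```

```text
handle top tail edge L [-44.6  16.2]
R [-39.9 -16.4]
tail L plate top [-48.   31.5]
handle base L [-47.5  15.6]
handle base R [-44.5 -15.9]
bed front [-53.9  45. ]
bedfr right [-55.8 -49.4]
```

carry_out(plan=[[36,[-10,0.4,0],[0,0,0]],[36,[-16,0.4,0],[0,0,0]],[36,[-16,0.4,0],[0,0,0]],[36,[-12,0.3,0],[0,0,0]],[36,[-7.7,0.2,0],[0,0,0]],[36,[0,0,0],[0,0,1.08]],[36,[0,0,0],[0,0,1.08]],[36,[0,0,0],[0,0,1.08]],[36,[0,0,0],[0,0,1.08]],[36,[0,0,0],[0,0,1.08]],[36,[0,0,0],[0,0,1.08]],[36,[0,0,0],[0,0,1.08]],[36,[0,0,0],[0,0,1.08]],[36,[0,0,0],[0,0,1.08]],[36,[0,0,0],[0,0,1.08]],[36,[0,0,0],[0,0,1.08]],[36,[0,0,0],[0,0,1.08]],[36,[0,0,0],[0,0,1.08]],[36,[0,0,0],[0,0,1.08]],[36,[0,0,0],[0,0,1.08]]])

```text
time_s: 12.78
eef_pos: [666.1, 224.8, 88.0]
ee_rot: [-0.001, 0.636, 0.772, -0.001]
force: [0.9, 0.2, 0.5]
grip_width: 0.425
```

carry_out(plan=[[36,[0,0,0],[0,0,0]],[36,[0,0,0],[0,0,0]],[36,[0,0,0],[0,0,0]]])

```text
time_s: 13.03
eef_pos: [666.4, 225.0, 88.8]
ee_rot: [-0.0, 0.633, 0.774, -0.0]
force: [-0.6, -0.4, 0.0]
grip_width: 0.424
```

```bash
python3 cap.py 12; python3 - <<'E'
from h import *
s,t=load("scene12"),load("top12")
A=cv2.resize(s['color'][205:305,220:320],None,fx=6,fy=6,interpolation=2)
cv2.imwrite("pics/n12.png",A)
E
```

```text
t 13.1333 pos [666.5 225.   89.2] yaw(y) 11.42 z [-5.e-04 -1.e-04 -1.e+00] F [-0.3  0.3 -0.1] q [ 0.159  0.833  1.031 -0.     1.278 -0.04 ] g 35.9
```

View pics/n12.png

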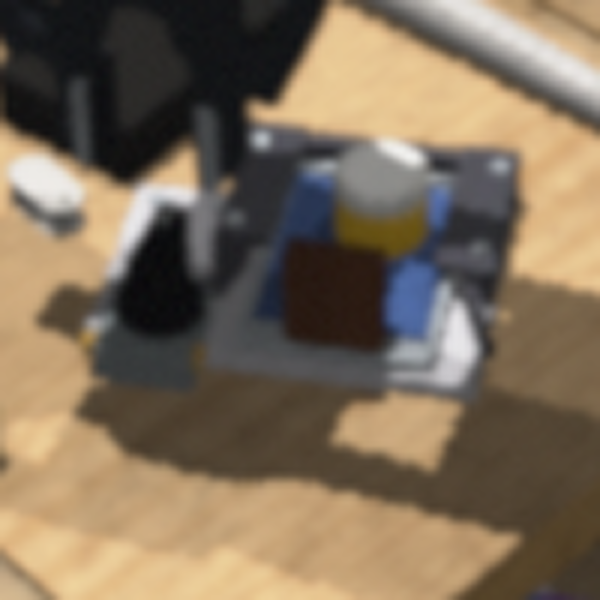

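View pics/top12.png

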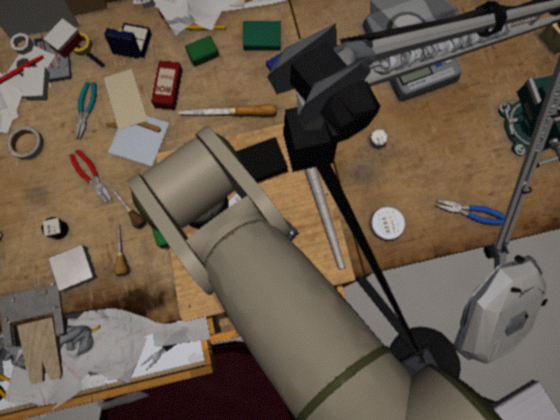

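```bash
python3 - <<'E'
from h import *
s=load("scene12")
k=6
pr=lambda p: [round((a-o)*k) for a,o in zip(proj(s,p),(220,205))]
a=np.radians(11.4);j=np.array([np.cos(a),np.sin(a),0])
for z in(89,100):
  for d in(-18,18): print(z,d,pr(np.array([666.5,225,z])+d*j))
b=np.array([-j[1],j[0],0])
c=np.array([667,225,60]); print("knob top",pr(c),pr(c+18*b),pr(c-18*b),pr(c+6*j),pr(c-6*j))
E
```

```text
89 -18 [204, 174]
89 18 [104, 153]
100 -18 [203, 149]
100 18 [103, 128]
knob top [157, 228] [137, 261] [175, 195] [140, 224] [173, 231]
```

carry_out(plan=[[36,[0,0,12],[0,0,0]],[36,[0,0,12],[0,0,0]],[36,[0,0,10],[0,0,0]],[36,[0,0,10],[0,0,0]],[36,[0,0,6],[0,0,0]],[36,[0,0,3],[0,0,0]],[36,[0,0,0],[0,0,0]],[26,[0,0,0],[0,0,0]],[20,[0,0,0],[0,0,0]],[16,[0,0,0],[0,0,0]]], grip_force=40)

```text
time_s: 13.97
eef_pos: [666.9, 225.1, 37.1]
ee_rot: [0.0, 0.634, 0.773, 0.0]
force: [-0.3, 0.6, 0.1]
grip_width: 0.186
```

```bash
python3 cap.py 13; python3 - <<'E'
from h import *
s=load("scene13")
cv2.imwrite("pics/n13.png",cv2.resize(s['color'][205:305,220:320],None,fx=6,fy=6,interpolation=2))
E
```

```text
t 14.0667 pos [666.8 225.1  37. ] yaw(y) 11.31 z [ 8.e-04  1.e-04 -1.e+00] F [0.  0.3 0.4] q [ 0.16   0.888  1.07   0.     1.183 -0.038] g 16.2
```

View pics/n13.png

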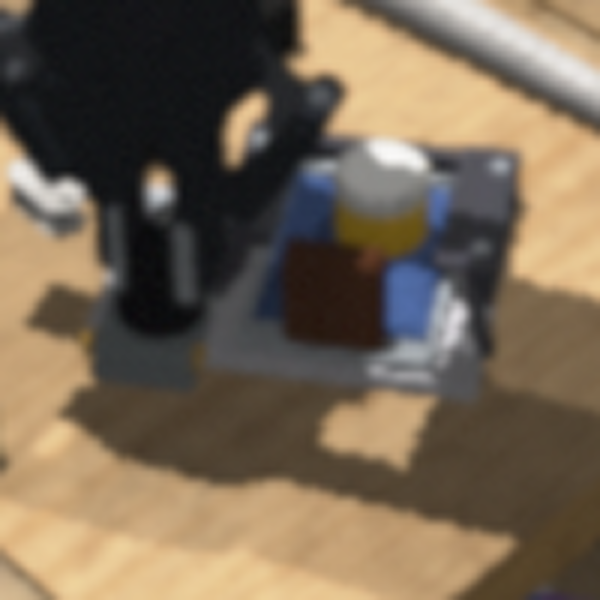

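carry_out(plan=[[8,[0,0,0],[0,0,0]],[8,[0,0,0],[0,0,0]],[8,[0,0,0],[0,0,0]],[8,[0,0,0],[0,0,0]]], grip_force=50)

```text
time_s: 14.4
eef_pos: [667.8, 225.3, 37.2]
ee_rot: [0.001, 0.634, 0.773, 0.002]
force: [5.9, 1.3, -0.1]
grip_width: 0.131
```

```bash
python3 cap.py 14;python3 -c "
from rig import ctrl;print(ctrl.sense()['wrist_torque'])"
```

```text
t 14.5 pos [667.8 225.3  37.2] yaw(y) 11.29 z [ 0.0036  0.001  -1.    ] F [ 5.5  2.3 -0.6] q [ 0.16   0.888  1.068  0.     1.181 -0.038] g 10.9
[ 0.29597762 -0.68488043 -0.10168782]
```

carry_out(plan=[[8,[0,1.2,0],[0,0,0]],[8,[0,0,0],[0,0,0.4]],[8,[0,0,0],[0,0,0.6]],[8,[0,0,0],[0,0,0.6]],[8,[0,0,0],[0,0,0.6]],[8,[0,0,0],[0,0,0.6]],[8,[0,0,0],[0,0,0]]])

```text
time_s: 15.08
eef_pos: [667.7, 225.4, 37.2]
ee_rot: [-0.0, 0.741, 0.672, -0.0]
force: [-2.5, 0.3, 4.8]
grip_width: 0.127
```

```bash
python3 cap.py 15;python3 -c "
from rig import ctrl;print(ctrl.sense()['wrist_torque'])"
```

```text
t 15.1833 pos [667.7 225.4  37.2] yaw(y) -5.39 z [-3.e-04  1.e-04 -1.e+00] F [-3.7  0.4  5.1] q [0.16  0.89  1.064 0.    1.187 0.254] g 11.0
[ 0.00654255  0.71946311 -0.07948901]
```

carry_out(plan=[[8,[0,0,0],[0,0,0.7]],[8,[0,0,0],[0,0,0.7]],[8,[0,0,0],[0,0,0.7]],[8,[0,0,0],[0,0,0.7]],[8,[0,0,0],[0,0,0.7]],[8,[0,0,0],[0,0,0.7]],[8,[0,0,0],[0,0,0.7]],[8,[0,0,0],[0,0,0.7]],[8,[0,0,0],[0,0,0.7]],[8,[0,0,0],[0,0,0.7]],[8,[0,0,0],[0,0,0.7]],[8,[0,0,0],[0,0,0]],[8,[0,0,0],[0,0,0]]])

```text
time_s: 16.27
eef_pos: [667.2, 225.8, 37.2]
ee_rot: [-0.0, 0.944, 0.329, -0.001]
force: [-4.9, 0.5, 6.5]
grip_width: 0.127
```

```bash
python3 cap.py 16;python3 -c "
from rig import ctrl;print(ctrl.sense()['wrist_torque'])
from h import *
s=load('scene16')
cv2.imwrite('pics/n16.png',cv2.resize(s['color'][205:305,220:320],None,fx=6,fy=6,interpolation=2))"
```

```text
t 16.3667 pos [667.2 225.8  37.2] yaw(y) -51.56 z [-1.4e-03  6.0e-04 -1.0e+00] F [-5.6  0.6  6.3] q [1.600e-01 8.900e-01 1.065e+00 1.000e-03 1.188e+00 1.060e+00] g 11.1
[0.26357431 0.954828   0.00710592]
```

View pics/n16.png

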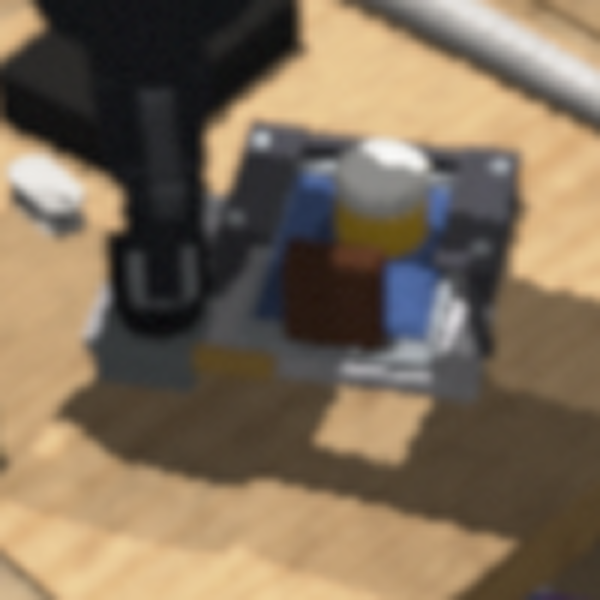

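carry_out(plan=[[8,[0,0,0],[0,0,0.3]],[8,[0,0,0],[0,0,0.3]],[8,[0,0,0],[0,0,0.3]],[8,[0,0,0],[0,0,0.2]],[8,[0,0,0],[0,0,0]],[8,[0,0,0],[0,0,0]]])

```text
time_s: 16.87
eef_pos: [667.2, 225.9, 37.2]
ee_rot: [-0.0, 0.961, 0.275, -0.001]
force: [-5.2, 0.4, 6.5]
grip_width: 0.13
```

```bash
python3 cap.py 17;python3 -c "
from rig import ctrl;print(ctrl.sense()['wrist_torque'])"
```

```text
t 16.9667 pos [667.2 225.8  37.2] yaw(y) -58.06 z [-1.1e-03  2.0e-04 -1.0e+00] F [-6.   1.3  6.4] q [0.16  0.89  1.065 0.    1.188 1.174] g 10.6
[0.27920996 0.9673595  0.76354163]
```

carry_out(plan=[[16,[0,0,0],[0,0,0]],[22,[0,0,0],[0,0,0]],[26,[0,0,0],[0,0,0]],[26,[0,0,0],[0,0,0]],[26,[0,0,-8],[0,0,0]],[26,[0,0,-15],[0,0,0]],[26,[0,0,-20],[0,0,0]],[26,[0,0,-20],[0,0,0]],[26,[0,0,-20],[0,0,0]],[26,[0,0,-20],[0,0,0]],[26,[0,0,0],[0,0,0]]])

```text
time_s: 17.88
eef_pos: [669.5, 225.6, 144.9]
ee_rot: [0.0, 0.962, 0.273, 0.004]
force: [0.2, -0.3, 1.3]
grip_width: 0.301
```

```bash
python3 cap.py 18
```

```text
t 17.9833 pos [668.  225.3 140.2] yaw(y) -58.29 z [ 1.3e-03  2.0e-04 -1.0e+00] F [-0.5 -0.3 -0.4] q [ 0.16   0.791  0.972 -0.     1.377  1.177] g 25.8
```

carry_out(plan=[[26,[4,-20,-10],[0,0,0]],[26,[4,-32,-10],[0,0,0]],[26,[4,-32,-10],[0,0,0]],[26,[4,-32,0],[0,0,0]],[26,[4,-32,0],[0,0,0]],[26,[4,-32,0],[0,0,0]],[26,[4,-32,0],[0,0,0]],[26,[2,-25,0],[0,0,0]],[26,[0,0,0],[0,0,0]]])

```text
time_s: 18.73
eef_pos: [565.4, 446.8, 167.6]
ee_rot: [-0.0, 0.961, 0.276, -0.001]
force: [-0.1, 0.2, -0.1]
grip_width: 0.303
```

```bash
python3 cap.py 19;python3 -c "
from h import *
s=load('scene19');t=load('top19')
A=cv2.resize(s['color'][210:290,225:315],None,fx=4.4,fy=4.4,interpolation=2);B=cv2.resize(t['color'][188:268,203:293],None,fx=4.4,fy=4.4,interpolation=2)
cv2.imwrite('pics/n19.png',np.hstack([A,B]))"
```

```text
t 18.8333 pos [568. 443. 168.] yaw(y) -58.2 z [-0.0018 -0.0013 -1.    ] F [-0.1 -0.1 -0.7] q [ 0.5    0.817  0.854 -0.     1.473  1.516] g 25.5
```

View pics/n19.png

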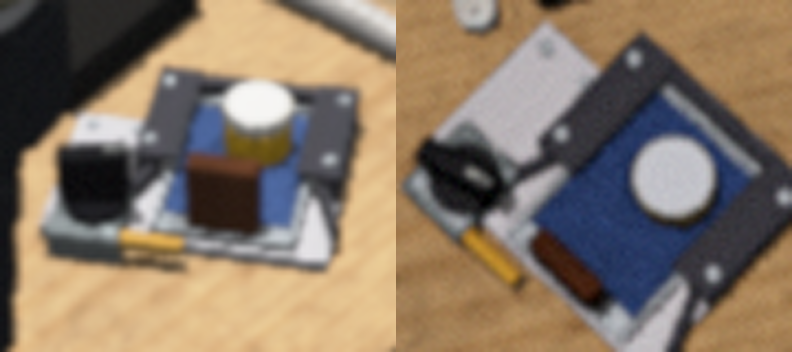

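```bash
python3 - <<'E'
from h import *
t,s=load("top19"),load("scene19")
O=np.array([621.5,165.6]);a=np.radians(-71.5);x=np.array([np.cos(a),np.sin(a)]);y=np.array([-x[1],x[0]])
dk=lambda p: np.round([(p[:2]-O)@x,(p[:2]-O)@y],1)
k=4.4;f=lambda p:(203+(p[0]-396+.5)/k-.5,188+(p[1]+.5)/k-.5)
for n,p,z in(("bolt tip",(518,280),23),("tail L",(508,228),19),("tail R",(622,333),19),("bed front R",(622,350),14),("jar lid",(675,172),49),("nose rim",(712,125),22)): print(n,dk(onz(t,*f(p),z)))
P=cloud(t).reshape(-1,3)
def rect(cx,cy,r,zl,zh):
    m=(P[:,2]>zl)&(P[:,2]<zh)&(np.hypot(P[:,0]-cx,P[:,1]-cy)<r); Q=P[m]; D=np.stack([(Q[:,:2]-O)@x,(Q[:,:2]-O)@y],1).astype(np.float32); return m.sum(),cv2.minAreaRect(D)
print("knob",rect(667,225,30,50,70)); print("handle",rect(608.5,204,26,52,70))
P2=cloud(t);hsv=cv2.cvtColor(t["color"],cv2.COLOR_BGR2HSV); m=(cv2.inRange(hsv,(100,80,40),(125,255,255))>0)&(np.hypot(P2[...,0]-622,P2[...,1]-164)<60)&(P2[...,2]<27)
Q=P2[m]; X=(Q[:,:2]-O)@x;Y=(Q[:,:2]-O)@y
f3=np.linalg.lstsq(np.stack([X,Y,np.ones(len(X))],1),Q[:,2],rcond=None)[0]; print("liner plane",f3.round(3),"X",np.percentile(X,[1,99]),"Y",np.percentile(Y,[1,99]))
for c,c0 in((t,load("top0")),(s,load("scene0"))):
    for nm,lo,hi,R in(("green",(60,90,20),(85,255,255),(200,300,140,225)),):
        o=[]
        for q in(c,c0):
            mm=cv2.inRange(cv2.cvtColor(q["color"],cv2.COLOR_BGR2HSV),lo,hi)[R[0]:R[1],R[2]:R[3]]; M=cv2.moments(mm,True); o.append((round(M["m10"]/M["m00"],1),round(M["m01"]/M["m00"],1)))
        print(nm,o)
E
```

```text
bolt tip [-57.8  15.9]
tail L [-44.7  35.5]
tail R [-43.5 -31.5]
bed front R [-48.5 -36. ]
jar lid [18.7 -4.5]
nose rim [47.8  2.2]
knob (np.int64(134), ((-42.753868103027344, 61.60518264770508), (12.228791236877441, 34.89344024658203), 15.351178169250488))
handle (np.int64(129), ((-41.68492126464844, -0.2363433837890625), (11.729671478271484, 34.8193473815918), 1.0918892621994019))
liner plane [ 0.0000e+00 -8.0000e-03  1.8963e+01] X [-33.75731044  42.19772709] Y [-28.55492589  31.15630312]
green [(24.3, 29.6), (24.3, 29.5)]
green [(57.5, 75.0), (62.2, 76.2)]
```

View pics/top19.png

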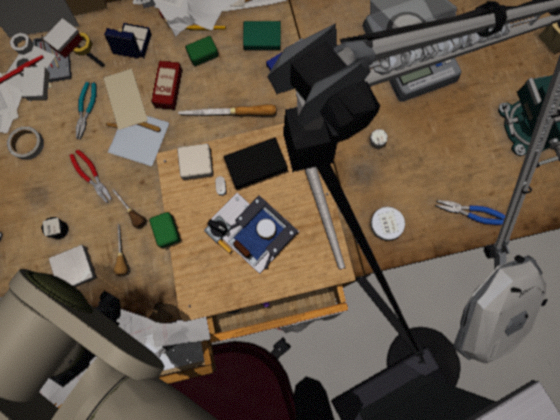

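```bash
python3 -c "
from rig import ctrl
print(ctrl.finish_job())"
```

```text
the job is handed in; nothing more can be done
None
```

The tray is home in the dock with the yellow jar standing on it, the bolt is fully out behind it, and the job is handed in; no verdict was reported. It took about 19 s of the 59 s allowed.

I lifted the tray about 11.5 mm by its handle and turned it to line up with the dock. I then ran it over the step and under the lips, set it on the bed and pushed it against the end stop with about 12 N. After that I turned the knob clockwise to its stop and moved the arm clear.

**Last checks:**

| Check | Measured | Wanted |
|---|---|---|
| Handle position (dock x, y) | -41.7, -0.2 mm | -42, 0 mm |
| Tray angle to the dock | about 1° | 0° |
| Liner height | 19 mm, level to within 0.01 | 19 mm (flat on the bed) |
| Knob angle | about 75° (wrist torque rose to 0.76 N m at the stop) | 75°, at least 69° (1.2 rad) |
| Bolt tip (dock y) | 15.9 mm | under 21 mm |

- **Bystanders:** the green bar did not move in the top view. The shift in its scene-view reading is probably the arm partly covering it. I checked the charcoal block by eye only, in the top view.
- **Disagreement:** the dock position worked out from its screws and from its edges differed by 1–2 mm. I used a value in between and corrected it by about 1.5 mm after the tray met the stop.
- **Disagreement:** one corner reading from a blurred scene crop suggested the tray was turned by 5–8°. The later top view did not confirm it.

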